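# Refit the filler plug of a pallet-truck pump

## Robot

A 7-joint arm with a two-finger parallel gripper is mounted at the origin on the work surface. World frame = base frame: x ahead of the robot, y to its left, z up, the work surface at z = 0. Lengths are in m, angles in rad, forces in N, time in s.
With the tool pointing down it reaches from about 0.4 to 0.875 m from the base axis. Payload 6.5 kg.
Tool frame: the origin (TCP) lies on the centre line of the jaws, within the pads' length; the fingertips stand 19 mm ahead of it and the grasp point (between the pads) is the TCP; z points along the fingers, y is the direction in which the jaws open and shut (so a half turn about z gives the same grasp; the last joint's range is limited). The gripper opens to 85 mm and grips with 20 to 120 N. Pads are 22 mm wide; open, the fingers measure 114 mm over their backs; the gripper's body (76 mm by 85 mm) begins 54 mm behind the grasp point. The pads swing forward as they close: fully open they stand 13 mm farther back than shut.
Start: joints at [1.197, 0.536, -0.004, 1.538, 0.003, 1.067, -0.071], TCP at [0.197, -0.619, 0.25] pointing down, gripper open.
Joint ranges: [-2.7, 2.7], [-0.37, 2.16], [-1.27, 1.26], [0.24, 2.4], [-1.31, 4.45], [0.19, 1.91], [-2.76, 2.76]. Speed limits (rad/s): [2.39, 2.39, 3.14, 3.14, 3.14, 3.14, 3.14].

## Interface

Orientations are given as a unit quaternion [x, y, z, w].
In Python, from station import arm, read_camera, camera_info gives the robot as it stands.
- The arm moves only by the tool send_rows, never from a script. Its argument "commands" is text: rows parted by semicolons, each of 7 numbers parted by spaces: the shift along the tool's x, y, z in mm, then the turn, a rotation vector about the tool's x, y, z in degrees, then the finger opening in mm, from 0 to 85.4. In form: dx dy dz wx wy wz fingers; .... A call has exactly 8 rows; each row shifts and turns the commanded pose from where the row before left it, along the tool's axes as they then stand; what a row does not reach is not made up. A row lasts 1/10 s, in which the tool goes at most 50 mm and 8.59 degrees, less where a joint would pass 70% of its speed; a pose out of reach is approached as far as the arm can. A call is refused whole if a number of a shift passes 50 or a number of a turn 8.59, either way. A call with a gripper value outside its range is refused whole. The fingers move at their own pace and stop on an object; "grip_force" is the grip in N (left out, the last holds). Time passes only in rows, so rows that do not move let the fingers close, or fill a call up. It gives the time, the measured TCP pose, the force and the opening at its end, in the units of the state.
- arm.get_obs(): the state, without advancing time (a new reading comes with each control period).
- read_camera(name): name is "side" or "top"; returns the picture (400x640x3 uint8, red, green, blue); there is no depth.
- camera_info(name): a dict with "fov_y" (degrees; the focal length in pixels is half the picture's height over the tangent of half this angle, whatever the lens; pixels are square), "cx", "cy" (the principal point, pixels), "T" (4x4, takes a point from camera to world coordinates). Camera axes: x right, y down, z forward; pixel columns grow to the right and rows downward; lengths in m; the calibration is good to about 2 mm. A picture is of the moment at which its call begins. camera_info takes no time and is no camera call.
- arm.job_done(): hands the job in, once; it reports no verdict.
The state is a dict: "clock": time; "qpos": joint angles; "qvel": joint speeds; "tau": joint torques, N m; "ee_pos": TCP position; "eef_rot": TCP orientation; "wrist_force": force on the tool from outside, world axes, zero at the start; "moment": the same for the moment, N m; "gripper_width": opening from 0.0 (shut) to 1.0 (fully open).
Only numpy, scipy, OpenCV 4.12 (cv2) and the standard library are available. Lean on these libraries where they do the work, as an engineer would, in place of code of your own. Each camera call takes 0.05 s, during which the arm holds its last target.

## Task

Take the wing-headed filler plug with the three thread lugs out of the parts tray and screw it into the open port on top of the hydraulic pump. Set it upright on the port, turn it backward (counterclockwise seen from above) under light pressure until you feel the thread start drop, then drive it forward (clockwise) until its flange is fully home, flush on the port's rim. Never force or cross-thread it: keep all pushing and turning on the port gentle, leave everything else on the bench where it is, and let go of the plug at the end.

Things in the scene. Friction and masses are not known exactly. Their poses are not given: they have to be found in the camera images.
- plug_center (a point): Steel filler plug, 150 g, loose, standing upright on its stem in the tray; this point is on its axis half-way up, 31.5 mm above the stem's lower end; z is its axis, up. Stem: 27 mm diameter, 26 mm long, chamfered end, three round thread lugs (6 mm pins) 120 degrees apart reaching 18.5 mm from the axis, 6 to 12 mm above the lower end. Above: flange, 54 mm diameter, 5 mm thick.
- plug_grip (a point): Point on the plug's axis in its wing (grip bar): 44 mm long along the plug's x, 14 mm thick along its y, 32 mm high. The point lies 22 mm above the flange's top, 10 mm below the wing's top, 27 mm above plug_seat. Pinch the wing here across its thickness, from above.
- plug_seat (a point): Point on the plug's axis in the plane of the flange's underside (the face that must seat on the port's rim), 26 mm above the stem's lower end and 5.5 mm below plug_center.
- port_mouth (a point): Centre of the port's rim, z up: an upright steel neck, 30 mm high, 56 mm outside and 40 mm inside diameter, on the pump's top, rim 100 mm above the bench. In the bore is a right-handed interrupted thread: three ramps, stops and gaps, 120 degrees apart, inner diameter 30 mm. Where the thread starts lie is not shown by this frame: any angle, to be found by feel.
- port_axis (a point): Point on the port's axis 10 mm below the rim. A plug set in rests on the ramps, seat 8 to 18 mm above the rim (or falls straight in if its lugs meet the gaps, 17 degrees of play). Counterclockwise (up to 120 degrees) it rides up to 15 mm, then drops to 4 mm; a little farther is a stop. From there 60 to 80 degrees clockwise draw it home, at 6 mm per radian. Clockwise before the drop jams on stops.
- port_floor (a point): Bottom of the port, on its axis, 30 mm below the rim. A spring-loaded check disc meets the plug's stem when the seat is 4 mm above the rim; it pushes up with about 2 N at first, 7 N when home (1.3 N per mm). A plug pressed in without being turned springs back up; one screwed home stays by friction. Threading takes under 0.1 N m; at the rim the torque rises at once: stop at 0.1 to 0.2 N m.
- pump: Grey cast hydraulic pump unit, fixed to the bench: block 120 x 170 x 70 mm (x, y, z), origin under its centre. The port's axis is at x = -5, y = -35 mm in its frame; a round piston gland (48 mm in diameter, with a rod end to 107 mm above the bench) at x = 0, y = 52 mm; a horizontal valve housing on its +x side.
- tray: Grey parts tray, fixed: 150 x 210 x 18 mm (x, y, z), walls and floor 4 mm, origin under its centre. The filler plug stands in its +y half, a plain bung in its -y half.
- bung: Smooth round steel push-in bung, 44 mm in diameter, 25 mm high, in the tray, without wing and lugs: not wanted, leave it. Origin under its centre.
- roller: White plastic pallet-truck roller standing on end, 72 mm in diameter, 62 mm high, origin under its centre: leave it.
- wrench: Steel wrench, 180 mm long along its x, lying on the bench: leave it.
- can: Closed steel can, 66 mm in diameter, 110 mm high, origin under its centre: leave it.
- bearing: Steel bearing ring, 52 mm outside diameter, 15 mm high, origin under its centre: leave it.
- driver: Screwdriver with a red handle, 200 mm long, lying on the bench: leave it.
- carton: Small closed cardboard carton, 120 x 100 x 70 mm, origin under its centre: leave it.
- mug: White mug, 80 mm in diameter, 90 mm high, origin under its centre: leave it.
Not all that is in view belongs to the job. What is shaped like the part that bears plug_center but blue or green is not meant.

How it is judged:
By the outcome, as a careful person would: the job done as asked, in the order asked, and still so for the second after the job is handed in, with the robot touching nothing.
It also fails if it takes over 72 s, if anything falls off the work surface, if the arm or the gripper's body presses on something with over 40 N, if the wrist force passes 120 N, or if a joint passes its speed limit or range.

## Working session

There is one attempt and no reset: what is moved stays moved. The work goes in short steps, Python scripts to look and compute and a tool call to move; the robot and the scene stay as the last step left them, time stands still between calls to the robot, and variables do not carry over. Pictures are saved under pics/ and viewed, and the job is handed in when it is done.

Besides the shell and the picture viewer there is one more tool, called after "Request:" by a JSON object that holds its "fn" and its "kwargs", one argument or row to a line. send_rows: Moves the arm, as the interface text tells. Its arguments: {"type":"object","properties":{"commands":{"type":"string"},"grip_force":{"type":"number"}},"required":["commands"]}

```bash
mkdir -p pics; ls; python3 - <<'E'
from station import arm, read_camera, camera_info
import cv2
for n in("side","top"):
    im=read_camera(n); cv2.imwrite(f"pics/{n}0.png",im[:,:,::-1]); print(camera_info(n))
print(arm.get_obs())
E
```

```text
pics
{'fov_y': 56.06213731151284, 'cx': 312.380467651655, 'cy': 204.10328655651298, 'T': array([[-0.96660338, -0.18331371,  0.1790921 ,  0.40528064],
       [-0.25614891,  0.71315235, -0.65253465,  0.64167261],
       [-0.0081014 , -0.67661644, -0.73629108,  0.79474307],
       [ 0.        ,  0.        ,  0.        ,  1.        ]])}
{'fov_y': 50.80288238363225, 'cx': 321.0654120383335, 'cy': 196.81338694541557, 'T': array([[-0.01325884, -0.99516251,  0.09734364,  0.46016374],
       [-0.99960787,  0.01079053, -0.0258394 ,  0.0294879 ],
       [ 0.02466401, -0.09764807, -0.99491534,  1.29821702],
       [ 0.        ,  0.        ,  0.        ,  1.        ]])}
{'clock': 0.1, 'qpos': array([ 1.19678033,  0.53712937, -0.00440852,  1.53874358,  0.00260853,
        1.06726549, -0.07121   ]), 'qvel': array([ 0.0004831 , -0.00066536, -0.00044914, -0.00130937,  0.00085549,
       -0.0025736 ,  0.00042645]), 'tau': array([ 3.31682451e-03, -5.84565353e+01,  1.05251446e+00, -2.59776288e+01,
        1.27639587e-02,  4.61364922e-03, -3.77385606e-05]), 'ee_pos': array([ 0.19674972, -0.61896582,  0.24948768]), 'eef_rot': array([ 9.88176174e-01,  1.53320761e-01, -1.85123865e-04, -7.47593699e-04]), 'wrist_force': array([0.40800209, 0.25609614, 0.68454461]), 'moment': array([ 0.01269527, -0.02526981,  0.04764668]), 'gripper_width': 1.0013785447802643}
```

View pics/side0.png

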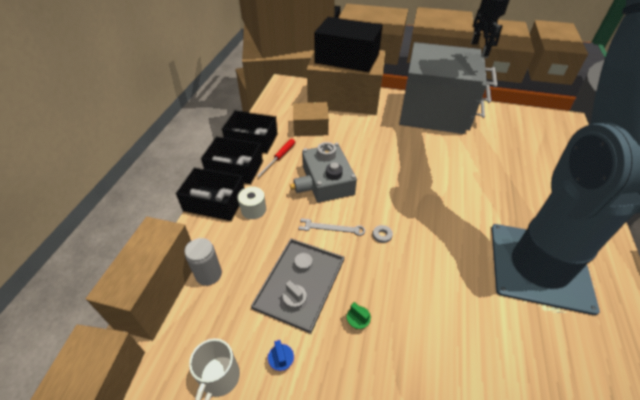

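View pics/top0.png

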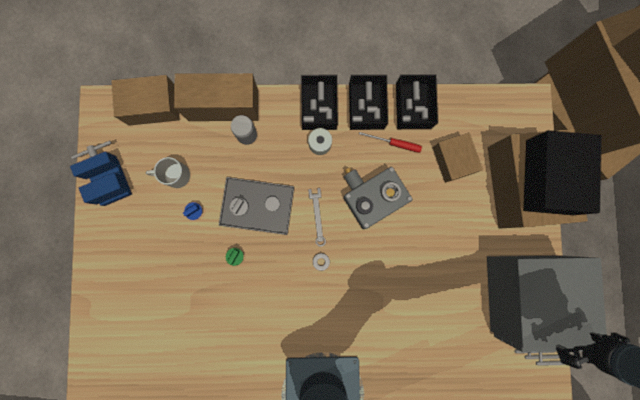

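Candidates in the top view: the grey winged plug in the tray (239,206), the smooth bung (272,204), and the blue (193,211) and green (235,256) lookalikes. By the description I choose (239,206). I'll check it in close crops.

```bash
python3 - <<'E'
import cv2,numpy as np
t=cv2.imread("pics/top0.png");s=cv2.imread("pics/side0.png")
def c(im,x,y,w,h,k): return cv2.resize(im[y:y+h,x:x+w],None,fx=k,fy=k,interpolation=cv2.INTER_CUBIC)
a=np.hstack([c(t,215,170,80,60,5),c(t,340,160,80,60,5)])
b=np.hstack([c(s,255,250,80,60,5),c(s,290,135,80,60,5)])
cv2.imwrite("pics/crop0.png",np.vstack([a,b]))
E
```

```text
(no output)
```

View pics/crop0.png

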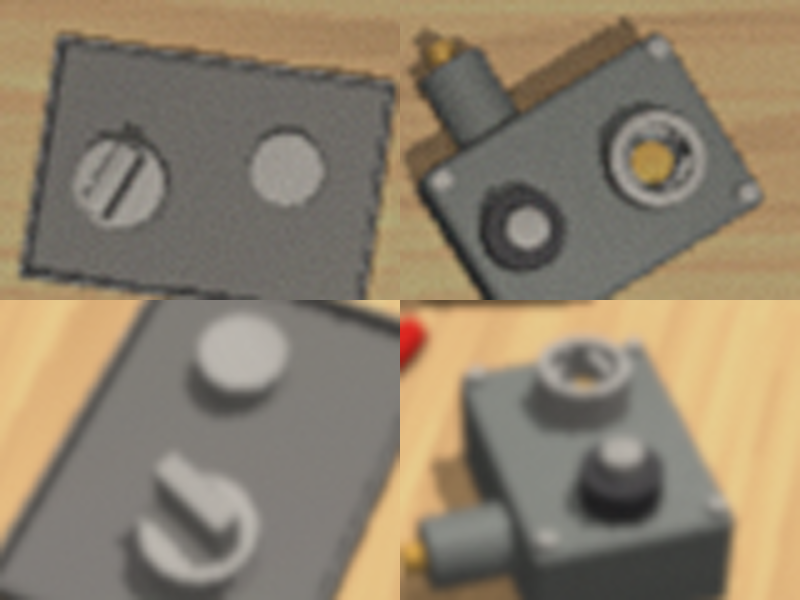

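The crops show the winged plug upright in the tray (top ≈ 239,206; side ≈ 294,296), and the open port with a yellow disc (top ≈ 391,191; side ≈ 327,149). Now I'll measure both.

```bash
cat > h.py <<'E'
import cv2,numpy as np
from station import camera_info
def ray(n,u,v):
    i=camera_info(n);f=200/np.tan(np.radians(i['fov_y']/2));T=i['T']
    return T[:3,3],T[:3,:3]@np.array([(u-i['cx'])/f,(v-i['cy'])/f,1])
def plane(n,u,v,z):
    o,d=ray(n,u,v);return o+d*(z-o[2])/d[2]
def proj(n,p):
    i=camera_info(n);f=200/np.tan(np.radians(i['fov_y']/2));T=i['T']
    q=T[:3,:3].T@(np.array(p)-T[:3,3]);return np.array([f*q[0]/q[2]+i['cx'],f*q[1]/q[2]+i['cy']])
E
python3 - <<'E'
from h import *
out=[]
for n,boxes in(("top",[(215,170,80,60),(340,160,80,60)]),("side",[(255,250,80,60),(290,135,80,60)])):
    im=cv2.imread(f"pics/{n}0.png")
    row=[]
    for k,(x,y,w,h) in enumerate(boxes):
        c=cv2.resize(im[y:y+h,x:x+w],None,fx=5,fy=5,interpolation=cv2.INTER_CUBIC)
        g=cv2.GaussianBlur(cv2.cvtColor(c,cv2.COLOR_BGR2GRAY),(0,0),2)
        sat=cv2.cvtColor(c,cv2.COLOR_BGR2HSV)[:,:,1]
        t=140
        m=((g>t)&(sat<60)).astype(np.uint8)
        cs,_=cv2.findContours(m,cv2.RETR_EXTERNAL,cv2.CHAIN_APPROX_NONE)
        for q in cs:
            if cv2.contourArea(q)<1500: continue
            e=cv2.fitEllipse(cv2.convexHull(q)); cv2.drawContours(c,[q],-1,(0,0,255),1); cv2.ellipse(c,e,(0,255,0),1)
            u=(e[0][0]+.5)/5-.5+x;v=(e[0][1]+.5)/5-.5+y
            print(n,k,"px",round(u,1),round(v,1),np.round(np.array(e[1])/5,1),"z.035",plane(n,u,v,.035).round(4),"z.1",plane(n,u,v,.1).round(4))
        print(g.min(),np.percentile(g,[10,30,50,70,90,99]))
        row.append(c)
    out.append(np.hstack(row))
cv2.imwrite("pics/m1.png",np.vstack(out))
E
```

```text
top 0 px 271.9 203.7 [13.  13.3] z.035 [0.5647 0.1446 0.035 ] z.1 [0.5593 0.1387 0.1   ]
57 [ 97. 106. 108. 139. 151. 157.]
top 1 px 391.4 191.4 [17.6 17.8] z.035 [ 0.5981 -0.2167  0.035 ] z.1 [ 0.591 -0.204  0.1  ]
41 [ 86. 108. 116. 145. 153. 157.]
side 0 px 293.6 293.0 [23.6 27.3] z.035 [0.5614 0.2424 0.035 ] z.1 [0.5481 0.2765 0.1   ]
side 0 px 303.1 259.4 [15.3 18.5] z.035 [0.5652 0.1497 0.035 ] z.1 [0.5515 0.1918 0.1   ]
65 [104. 125. 126. 140. 188. 200.]
side 1 px 371.1 46.0 [ 89.6 208.7] z.035 [ 0.5816 -1.0237  0.035 ] z.1 [ 0.5665 -0.8812  0.1   ]
31 [ 63. 115. 140. 192. 200. 203.]
```

View pics/m1.png

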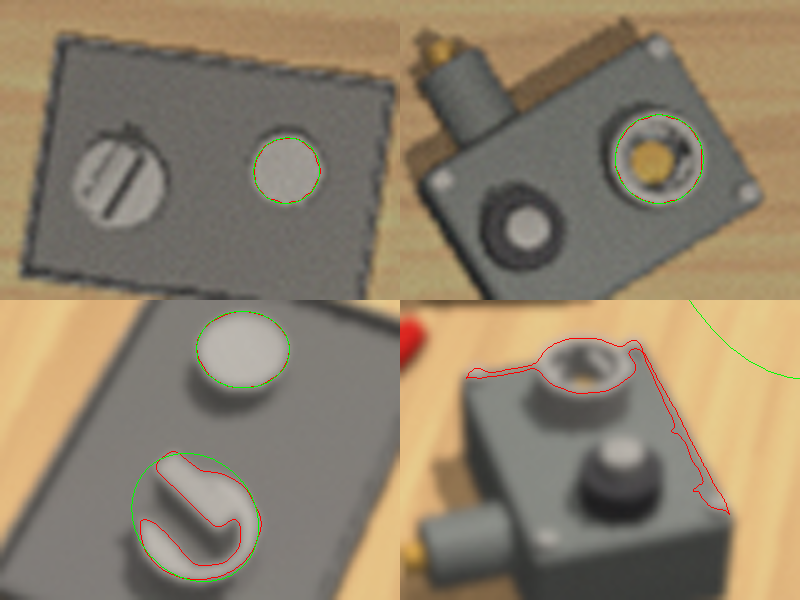

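```bash
python3 - <<'E'
from h import *
im=cv2.imread("pics/top0.png");x,y,w,h=225,192,30,28
c=cv2.resize(im[y:y+h,x:x+w],None,fx=13,fy=13,interpolation=cv2.INTER_CUBIC)
g=cv2.GaussianBlur(cv2.cvtColor(c,cv2.COLOR_BGR2GRAY),(0,0),3)
m=(g>122).astype(np.uint8)
q=max(cv2.findContours(m,cv2.RETR_EXTERNAL,cv2.CHAIN_APPROX_NONE)[0],key=cv2.contourArea)
e=cv2.fitEllipse(cv2.convexHull(q));cv2.ellipse(c,e,(0,255,0),1)
u=(e[0][0]+.5)/13-.5+x;v=(e[0][1]+.5)/13-.5+y
print("top plug",u,v,np.array(e[1])/13,plane("top",u,v,.035))
im=cv2.imread("pics/side0.png");x,y,w,h=278,277,32,32
d=cv2.resize(im[y:y+h,x:x+w],None,fx=12,fy=12,interpolation=cv2.INTER_CUBIC)
c=cv2.resize(c,None,fx=1,fy=384/c.shape[0])
cv2.imwrite("pics/m2.png",np.hstack([c,d]))
print(c.shape)
print("side plug",plane("side",294.6,295.4,.035),"side port",plane("side",326.7,148,.1))
# triangulate port & plug
def tri(a,b):
    (o1,d1),(o2,d2)=ray("top",*a),ray("side",*b)
    s,_,_,_=np.linalg.lstsq(np.stack([d1,-d2],1),o2-o1,rcond=None);p,q=o1+d1*s[0],o2+d2*s[1];return (p+q)/2,np.linalg.norm(p-q)
print(tri((391.4,191.4),(326.7,148)),tri((u,v),(294.6,295.4)))
E
```

```text
top plug 238.12703763521634 206.52782733623798 [17.53011615 18.06022527] [0.55723608 0.24538333 0.035     ]
(384, 390, 3)
side plug [0.55741677 0.24752691 0.035     ] side port [ 0.59070314 -0.19874076  0.1       ]
(array([ 0.59175162, -0.20507321,  0.09478196]), np.float64(0.000684345647843122)) (array([0.55773783, 0.24594638, 0.03201762]), np.float64(0.0005523203876310276))
```

View pics/m2.png

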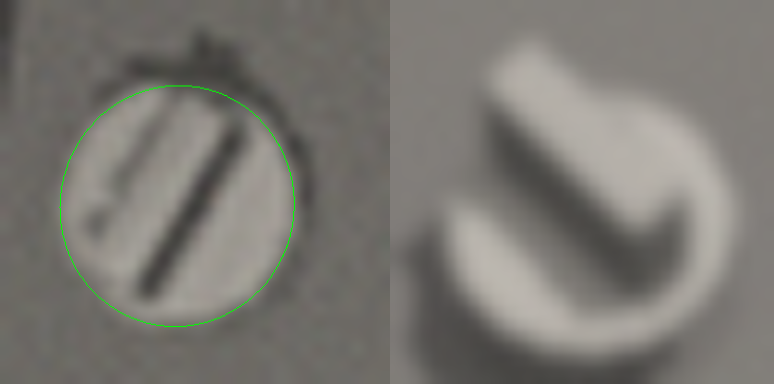

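```bash
python3 - <<'E'
from h import *
k=13;ky=384/28
A=plane("top",225+148/k-.5,192+295/ky-.5,.05);B=plane("top",225+237/k-.5,192+130/ky-.5,.05)
print(np.degrees(np.arctan2(*(B-A)[1::-1])),np.linalg.norm(B-A))
A=plane("side",278+(488-390)/12-.5,277+90/12-.5,.067);B=plane("side",278+(637-390)/12-.5,277+228/12-.5,.067)
print(A,B,np.degrees(np.arctan2(*(B-A)[1::-1])),np.linalg.norm(B-A))
# wing top quad centre: far edge ends
for p in[(488,90),(637,228),(535,40),(684,185)]: print(plane("side",278+(p[0]-390)/12-.5,277+p[1]/12-.5,.067))
from station import arm
from scipy.spatial.transform import Rotation as R
r=R.from_quat(arm.get_obs()['eef_rot']).as_matrix();print(r.round(3))
E
```

```text
-29.380977894226714 0.04067546573016057
[0.57806268 0.24236665 0.067     ] [0.54368545 0.26246923 0.067     ] 149.68242580760628 0.03982345957112201
[0.57806268 0.24236665 0.067     ]
[0.54368545 0.26246923 0.067     ]
[0.57282029 0.23014113 0.067     ]
[0.53789267 0.25205852 0.067     ]
[[ 0.953  0.303 -0.001]
 [ 0.303 -0.953  0.001]
 [-0.    -0.002 -1.   ]]
```

```bash
python3 - <<'E'
from h import *
t=cv2.imread("pics/top0.png");s=cv2.imread("pics/side0.png")
def c(im,x,y,w,h,k): return cv2.resize(im[y:y+h,x:x+w],None,fx=k,fy=k,interpolation=cv2.INTER_CUBIC)
cv2.imwrite("pics/box.png",np.hstack([c(t,480,230,130,140,3),c(s,390,10,130,140,3)]))
E
```

```text
(no output)
```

View pics/box.png

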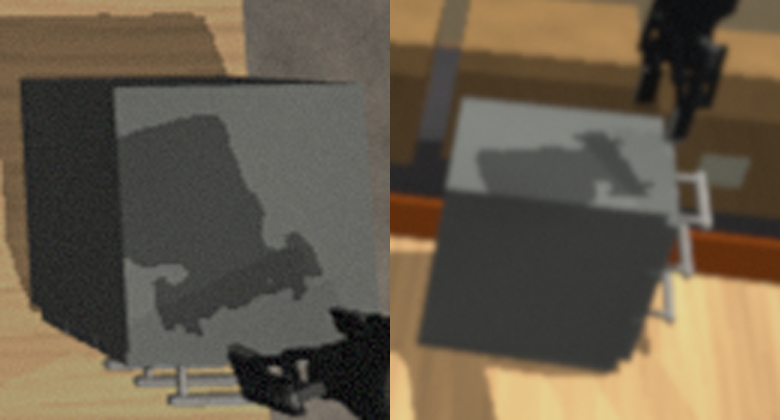

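```bash
python3 - <<'E'
from h import *
def tri(a,b):
    (o1,d1),(o2,d2)=ray("top",*a),ray("side",*b)
    s,_,_,_=np.linalg.lstsq(np.stack([d1,-d2],1),o2-o1,rcond=None);p,q=o1+d1*s[0],o2+d2*s[1];return (p+q)/2,np.linalg.norm(p-q)
print(tri((517.7,259.3),(409.3,74)),tri((523.3,351.7),(481.7,81)))
E
```

```text
(array([ 0.39729717, -0.51535422,  0.19076886]), np.float64(0.00034262860707975706)) (array([ 0.17158307, -0.5112361 ,  0.19973156]), np.float64(0.015248353781577753))
```

```bash
cat > plan.py <<'E'
from station import arm
import numpy as np,sys
from scipy.spatial.transform import Rotation as R
def st():
    o=arm.get_obs();r=R.from_quat(o['eef_rot']).as_matrix();yaw=np.degrees(np.arctan2(r[1,0],r[0,0]))
    print("t%.2f"%o['clock'],"p",(o['ee_pos']*1000).round(1),"yaw%.1f"%yaw,"tilt",np.degrees(r[:2,2]).round(2),"F",o['wrist_force'].round(1),"M",o['moment'].round(3),"w%.3f"%o['gripper_width'],"q7 %.2f"%o['qpos'][6])
    return o,r,yaw
def plan(t,psi,n):
    o,r,yaw=st();p=o['ee_pos']*1000;dp=(np.array(t)-p)/n;dy=(psi-yaw)/n
    for i in range(n):
        a=np.radians(yaw+dy*i);x=np.array([np.cos(a),np.sin(a),0]);y=np.array([np.sin(a),-np.cos(a),0])
        print("%.1f %.1f %.1f 0 0 %.2f"%(dp@x,dp@y,-dp[2],-dy),end="; " if i%8<7 else "\n")
if __name__=="__main__":
    a=list(map(float,sys.argv[1:]))
    if a: plan(a[:3],a[3],int(a[4]))
    else: st()
E
python3 plan.py 450 -300 310 50 8
```

```text
t0.10 p [ 196.7 -619.   249.5] yaw17.6 tilt [-0.03  0.08] F [0.4 0.3 0.7] M [ 0.013 -0.025  0.048] w1.001 q7 -0.07
42.2 -28.4 -7.6 0 0 -4.05; 44.1 -25.4 -7.6 0 0 -4.05; 45.8 -22.2 -7.6 0 0 -4.05; 47.3 -18.9 -7.6 0 0 -4.05; 48.5 -15.5 -7.6 0 0 -4.05; 49.5 -12.0 -7.6 0 0 -4.05; 50.2 -8.5 -7.6 0 0 -4.05; 50.7 -5.0 -7.6 0 0 -4.05
```

Request:
{"fn": "send_rows", "kwargs": {
  "commands": "42 -28 -8 0 0 -4 60; 44 -25 -8 0 0 -4 60; 45 -22 -8 0 0 -4 60; 46 -19 -8 0 0 -4 60; 47 -15 -8 0 0 -4 60; 48 -12 -7 0 0 -4 60; 49 -8 -7 0 0 -4 60; 49 -5 -7 0 0 -4 60"
}}

```text
clock: 0.9
ee_pos: [0.4438, -0.3086, 0.3109]
eef_rot: [0.907, 0.421, -0.0, -0.0]
wrist_force: [0.8, -0.2, -0.4]
gripper_width: 0.705
```

```bash
python3 plan.py 557 246 140 150 16
```

```text
t0.90 p [ 443.8 -308.6  310.9] yaw49.8 tilt [-0.02 -0.  ] F [ 0.8 -0.2 -0.4] M [-0.045 -0.027  0.02 ] w0.705 q7 -0.26
31.0 -17.0 10.7 0 0 -6.26; 32.7 -13.5 10.7 0 0 -6.26; 34.0 -9.8 10.7 0 0 -6.26; 34.9 -6.1 10.7 0 0 -6.26; 35.3 -2.2 10.7 0 0 -6.26; 35.3 1.6 10.7 0 0 -6.26; 34.9 5.5 10.7 0 0 -6.26; 34.1 9.3 10.7 0 0 -6.26
32.9 12.9 10.7 0 0 -6.26; 31.3 16.4 10.7 0 0 -6.26; 29.3 19.8 10.7 0 0 -6.26; 27.0 22.8 10.7 0 0 -6.26; 24.4 25.7 10.7 0 0 -6.26; 21.4 28.2 10.7 0 0 -6.26; 18.2 30.3 10.7 0 0 -6.26; 14.8 32.1 10.7 0 0 -6.26
```

Request:
{"fn": "send_rows", "kwargs": {
  "commands": "31 -17 10 0 0 -6.3 60; 33 -13.5 10 0 0 -6.3 60; 34 -10 10 0 0 -6.3 60; 35 -6 10 0 0 -6.3 60; 35 -2 10 0 0 -6.3 60; 35 1.6 10 0 0 -6.3 60; 35 5.5 10 0 0 -6.3 60; 34 9 10 0 0 -6.3 60"
}}

```text
clock: 1.7
ee_pos: [0.4996, -0.0322, 0.2302]
eef_rot: [0.641, 0.768, -0.0, -0.0]
wrist_force: [0.9, -0.5, -0.9]
gripper_width: 0.705
```

Request:
{"fn": "send_rows", "kwargs": {
  "commands": "33 13 10 0 0 -6.3 60; 31 16 10 0 0 -6.3 60; 29 20 10 0 0 -6.3 60; 27 23 10 0 0 -6.3 60; 24 26 10 0 0 -6.3 60; 21 28 10 0 0 -6.3 60; 18 30 10 0 0 -6.3 60; 15 32 10 0 0 -6.3 60"
}}

```text
clock: 2.5
ee_pos: [0.5556, 0.2437, 0.1498]
eef_rot: [0.253, 0.967, -0.0, -0.0]
wrist_force: [1.1, -0.3, 0.2]
gripper_width: 0.703
```

```bash
python3 plan.py 557 246 100 150 8; python3 - <<'E'
from station import read_camera
from h import *
out=[]
for n,x,y in(("top",205,170),("side",250,230)):
    im=read_camera(n)[:,:,::-1];out.append(cv2.resize(im[y:y+90,x:x+100],None,fx=4,fy=4,interpolation=cv2.INTER_CUBIC))
cv2.imwrite("pics/pre.png",np.hstack(out))
E
```

```text
t2.50 p [555.6 243.7 149.8] yaw150.7 tilt [-0.03 -0.03] F [ 1.1 -0.3  0.2] M [ 0.014 -0.001  0.031] w0.703 q7 0.16
-0.0 0.3 6.2 0 0 0.08; -0.0 0.3 6.2 0 0 0.08; -0.0 0.3 6.2 0 0 0.08; -0.0 0.3 6.2 0 0 0.08; -0.0 0.3 6.2 0 0 0.08; -0.0 0.3 6.2 0 0 0.08; -0.0 0.3 6.2 0 0 0.08; -0.0 0.3 6.2 0 0 0.08
```

View pics/pre.png

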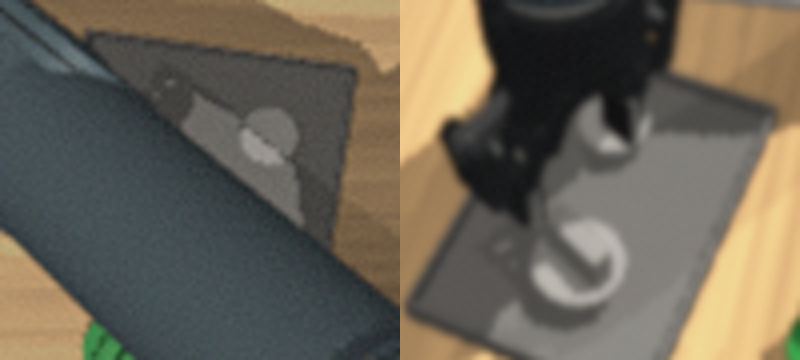

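Request:
{"fn": "send_rows", "kwargs": {
  "commands": "0 0.5 10 0 0 0.1 60; 0 0.5 10 0 0 0.1 60; 0 0.5 12 0 0 0.1 60; 0 0.5 12 0 0 0.1 60; 0 0.4 12 0 0 0.1 60; 0 0.3 12 0 0 0.1 60; 0 0 12 0 0 0 60; 0 0 9 0 0 0 60"
}}

```text
clock: 3.4
ee_pos: [0.5566, 0.2449, 0.0604]
eef_rot: [0.26, 0.966, -0.0, -0.0]
wrist_force: [-0.1, -0.2, -1.4]
gripper_width: 0.701
```

```bash
python3 plan.py; python3 - <<'E'
from station import read_camera
from h import *
im=read_camera("side")[:,:,::-1];cv2.imwrite("pics/pre2.png",cv2.resize(im[230:320,250:350],None,fx=6,fy=6,interpolation=cv2.INTER_CUBIC))
E
```

```text
t3.40 p [556.6 244.9  60.4] yaw149.8 tilt [-0.05 -0.02] F [-0.1 -0.2 -1.4] M [ 0.035 -0.016  0.021] w0.701 q7 0.08
```

View pics/pre2.png

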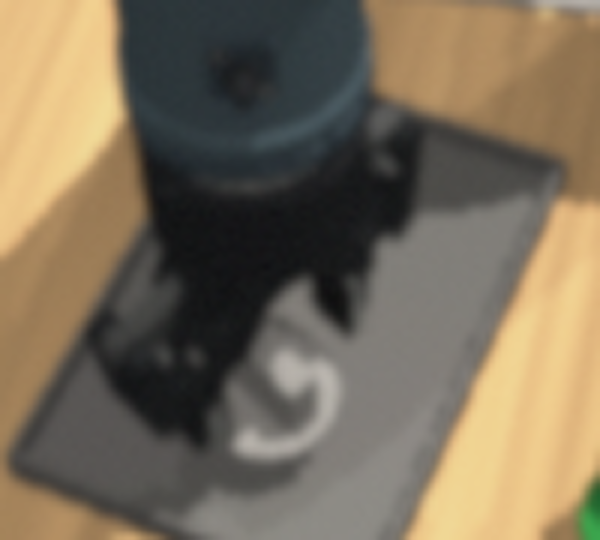

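The fingers straddle the wing (about 290,375 in the crop). I'll close gently now, watching force and flange contact.

Request:
{"fn": "send_rows", "kwargs": {
  "commands": "0 0 0 0 0 0 40; 0 0 0 0 0 0 30; 0 0 0 0 0 0 24; 0 0 0 0 0 0 20; 0 0 0 0 0 0 16; 0 0 0 0 0 0 8; 0 0 0 0 0 0 5; 0 0 0 0 0 0 5",
  "grip_force": 40
}}

```text
clock: 4.25
ee_pos: [0.5572, 0.2452, 0.0621]
eef_rot: [0.26, 0.966, 0.0, 0.0]
wrist_force: [0.2, -0.6, 5.7]
gripper_width: 0.154
```

```bash
python3 plan.py
```

```text
t4.25 p [557.2 245.2  62.1] yaw149.8 tilt [0.04 0.01] F [ 0.2 -0.6  5.7] M [-0.053  0.085  0.013] w0.154 q7 0.08
```

Request:
{"fn": "send_rows", "kwargs": {
  "commands": "0 0 -1 0 0 0 5; 0 0 -1 0 0 0 5; 0 0 -3 0 0 0 5; 0 0 -10 0 0 0 5; 0 0 -15 0 0 0 5; 0 0 -15 0 0 0 5; 0 0 -10 0 0 0 5; 0 0 -5 0 0 0 5",
  "grip_force": 60
}}

```text
clock: 5.05
ee_pos: [0.5576, 0.2454, 0.1236]
eef_rot: [0.26, 0.966, 0.001, 0.001]
wrist_force: [-0.3, 0.2, -0.5]
gripper_width: 0.148
```

```bash
python3 plan.py 557 245 230 130 8; python3 - <<'E'
from station import read_camera
from h import *
im=read_camera("side")[:,:,::-1];cv2.imwrite("pics/lift.png",cv2.resize(im[220:320,240:360],None,fx=6,fy=6,interpolation=cv2.INTER_CUBIC))
E
```

```text
t5.05 p [557.6 245.4 123.6] yaw149.8 tilt [0.13 0.06] F [-0.3  0.2 -0.5] M [-0.012  0.057  0.008] w0.148 q7 0.13
0.0 -0.1 -13.3 0 0 2.48; 0.0 -0.1 -13.3 0 0 2.48; 0.0 -0.1 -13.3 0 0 2.48; 0.0 -0.1 -13.3 0 0 2.48; 0.0 -0.1 -13.3 0 0 2.48; 0.0 -0.1 -13.3 0 0 2.48; 0.0 -0.1 -13.3 0 0 2.48; 0.0 -0.1 -13.3 0 0 2.48
```

View pics/lift.png

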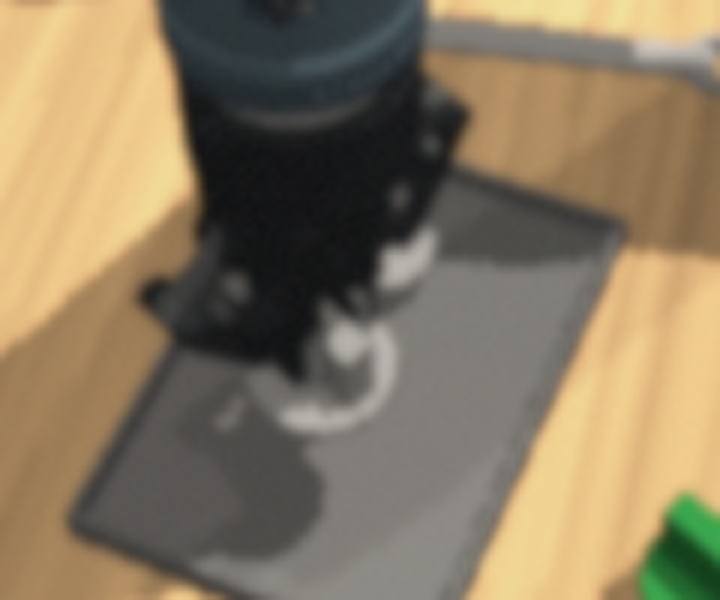

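Request:
{"fn": "send_rows", "kwargs": {
  "commands": "0 0 -16 0 0 2 5; 0 0 -16 0 0 4 5; 0 0 -16 0 0 4 5; 0 0 -16 0 0 4 5; 0 0 -16 0 0 4 5; 0 0 -14 0 0 4 5; 0 0 -10 0 0 4 5; 0 0 -5 0 0 4 5"
}}

```text
clock: 5.9
ee_pos: [0.557, 0.2455, 0.2324]
eef_rot: [0.503, 0.864, 0.001, 0.0]
wrist_force: [0.3, -0.1, -1.3]
gripper_width: 0.149
```

```bash
python3 plan.py 591 -204 220 50 16
```

```text
t5.90 p [557.  245.5 232.4] yaw119.6 tilt [0.05 0.05] F [ 0.3 -0.1 -1.3] M [-0.009 -0.014 -0.054] w0.149 q7 -0.26
-25.5 -12.0 0.8 0 0 4.35; -26.3 -10.1 0.8 0 0 4.35; -27.0 -8.0 0.8 0 0 4.35; -27.5 -6.0 0.8 0 0 4.35; -27.9 -3.9 0.8 0 0 4.35; -28.1 -1.7 0.8 0 0 4.35; -28.2 0.4 0.8 0 0 4.35; -28.1 2.5 0.8 0 0 4.35
-27.8 4.7 0.8 0 0 4.35; -27.3 6.8 0.8 0 0 4.35; -26.8 8.8 0.8 0 0 4.35; -26.0 10.8 0.8 0 0 4.35; -25.1 12.8 0.8 0 0 4.35; -24.1 14.6 0.8 0 0 4.35; -22.9 16.4 0.8 0 0 4.35; -21.6 18.1 0.8 0 0 4.35
```

Request:
{"fn": "send_rows", "kwargs": {
  "commands": "-20 -9 0 0 0 4.3 5; -27 -11 0 0 0 4.3 5; -28 -9 0 0 0 4.3 5; -29 -7 0 0 0 4.3 5; -29 -4 0 0 0 4.3 5; -29 -2 0 0 0 4.3 5; -29 0.4 0 0 0 4.3 5; -29 2.5 0 0 0 4.3 5"
}}

```text
clock: 6.7
ee_pos: [0.5735, 0.018, 0.2313]
eef_rot: [0.736, 0.677, 0.0, -0.0]
wrist_force: [0.9, 0.2, -2.3]
gripper_width: 0.156
```

Request:
{"fn": "send_rows", "kwargs": {
  "commands": "-28 4.7 0 0 0 4.3 5; -27 6.8 0 0 0 4.3 5; -27 9 0 0 0 4.3 5; -26 11 0 0 0 4.3 5; -25 13 0 0 0 4.3 5; -24 15 0 0 0 4.3 5; -22 16 0 0 0 4.3 5; -18 15 0 0 0 4.3 5"
}}

```text
clock: 7.5
ee_pos: [0.5946, -0.203, 0.2306]
eef_rot: [0.904, 0.428, -0.0, 0.0]
wrist_force: [0.8, 0.1, -2.6]
gripper_width: 0.153
```

```bash
python3 plan.py 591 -204 180 50 8;  python3 - <<'E'
from station import read_camera
from h import *
out=[]
for n,x,y in(("side",270,70),("top",340,140)):
    im=read_camera(n)[:,:,::-1];cv2.imwrite(f"pics/ab_{n}.png",im);out.append(cv2.resize(im[y:y+120,x:x+100],None,fx=4,fy=4,interpolation=cv2.INTER_CUBIC))
cv2.imwrite("pics/above.png",np.hstack(out))
E
```

```text
t7.50 p [ 594.6 -203.   230.6] yaw50.6 tilt [-0.01 -0.02] F [ 0.8  0.1 -2.6] M [-0.     0.036 -0.003] w0.153 q7 -0.55
-0.4 -0.3 6.3 0 0 0.08; -0.4 -0.3 6.3 0 0 0.08; -0.4 -0.3 6.3 0 0 0.08; -0.4 -0.3 6.3 0 0 0.08; -0.4 -0.3 6.3 0 0 0.08; -0.4 -0.3 6.3 0 0 0.08; -0.4 -0.3 6.3 0 0 0.08; -0.4 -0.3 6.3 0 0 0.08
```

View pics/above.png

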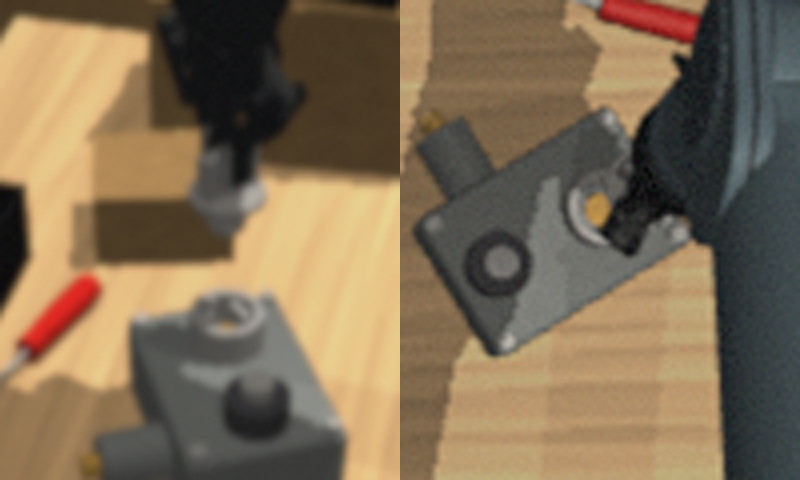

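```bash
python3 - <<'E'
from h import *
print(proj("side",(.5946,-.203,.1986)),proj("side",(.5946,-.203,.2036)),proj("side",(.591,-.204,.1)),proj("side",(.5917,-.205,.1)))
im=cv2.imread("pics/ab_side.png");c=im[105:165,305:350]
cv2.imwrite("pics/ab2.png",cv2.resize(c,None,fx=12,fy=10,interpolation=cv2.INTER_CUBIC))
E
```

```text
[326.39196366 118.36301863] [326.4276049  116.80812422] [327.01766926 146.87485242] [326.86336062 146.62737337]
```

View pics/ab2.png

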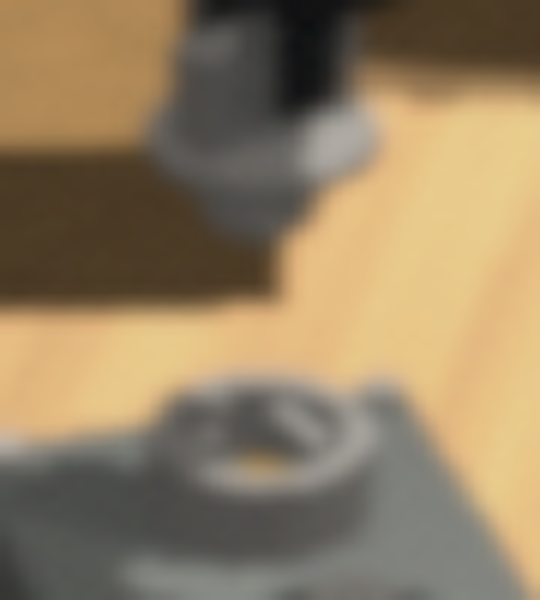

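Request:
{"fn": "send_rows", "kwargs": {
  "commands": "-1 -0.4 10 0 0 0 5; -1 -0.4 12 0 0 0 5; -0.5 -0.4 12 0 0 0 5; -0.3 -0.4 12 0 0 0 5; 0 -0.3 9 0 0 0 5; 0 0 7 0 0 0 5; 0 0 4 0 0 0 5; 0 0 1 0 0 0 5"
}}

```text
clock: 8.4
ee_pos: [0.5913, -0.2011, 0.1633]
eef_rot: [0.902, 0.431, -0.0, -0.0]
wrist_force: [-0.1, -0.2, -1.2]
gripper_width: 0.149
```

```bash
python3 plan.py 591.3 -204 161 50 8
```

```text
t8.40 p [ 591.3 -201.1  163.3] yaw51.0 tilt [-0.02  0.01] F [-0.1 -0.2 -1.2] M [ 0.045  0.072 -0.006] w0.149 q7 -0.57
-0.3 0.2 0.3 0 0 0.13; -0.3 0.2 0.3 0 0 0.13; -0.3 0.2 0.3 0 0 0.13; -0.3 0.2 0.3 0 0 0.13; -0.3 0.2 0.3 0 0 0.13; -0.3 0.2 0.3 0 0 0.13; -0.3 0.2 0.3 0 0 0.13; -0.3 0.2 0.3 0 0 0.13
```

Request:
{"fn": "send_rows", "kwargs": {
  "commands": "-0.6 0.5 0 0 0 0 5; -0.6 0.5 0 0 0 0 5; -0.6 0.5 0 0 0 0 5; -0.5 0.3 1 0 0 0 5; 0 0 2 0 0 0 5; 0 0 2 0 0 0 5; 0 0 2 0 0 0 5; 0 0 1 0 0 0 5"
}}

```text
clock: 9.2
ee_pos: [0.5911, -0.2039, 0.1553]
eef_rot: [0.902, 0.431, -0.0, -0.0]
wrist_force: [-0.5, -0.1, -2.0]
gripper_width: 0.152
```

```bash
python3 plan.py; python3 - <<'E'
from station import read_camera
from h import *
im=read_camera("side")[:,:,::-1]
cv2.imwrite("pics/ins1.png",cv2.resize(im[105:175,295:360],None,fx=8,fy=8,interpolation=cv2.INTER_CUBIC))
E
```

```text
t9.20 p [ 591.1 -203.9  155.3] yaw51.0 tilt [-0.03  0.01] F [-0.5 -0.1 -2. ] M [ 0.027  0.035 -0.013] w0.152 q7 -0.57
```

View pics/ins1.png

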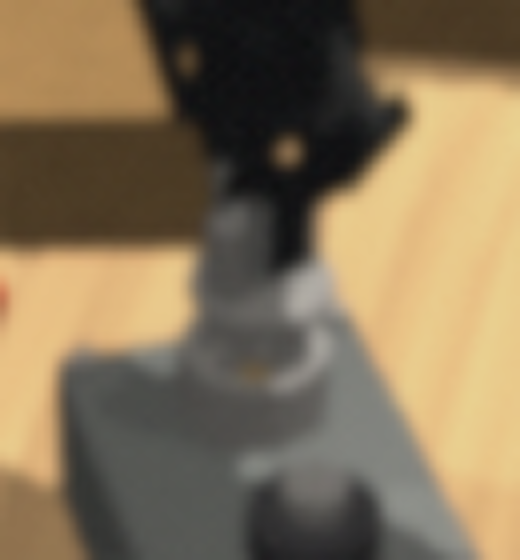

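Request:
{"fn": "send_rows", "kwargs": {
  "commands": "0.2 0.3 0.5 0 0 0 5; 0 0 0.5 0 0 0 5; 0 0 0.5 0 0 0 5; 0 0 0.5 0 0 0 5; 0 0 0.5 0 0 0 5; 0 0 0.5 0 0 0 5; 0 0 0.5 0 0 0 5; 0 0 0.5 0 0 0 5"
}}

```text
clock: 10.05
ee_pos: [0.5916, -0.2041, 0.1517]
eef_rot: [0.902, 0.431, -0.0, 0.0]
wrist_force: [0.1, 0.1, -1.3]
gripper_width: 0.15
```

```bash
python3 plan.py
```

```text
t10.05 p [ 591.6 -204.1  151.7] yaw51.0 tilt [-0. -0.] F [ 0.1  0.1 -1.3] M [ 0.04   0.036 -0.021] w0.150 q7 -0.57
```

Request:
{"fn": "send_rows", "kwargs": {
  "commands": "0 0 0.5 0 0 0 5; 0 0 0.5 0 0 0 5; 0 0 0.5 0 0 0 5; 0 0 0.5 0 0 0 5; 0 0 0.5 0 0 0 5; 0 0 0.5 0 0 0 5; 0 0 0.5 0 0 0 5; 0 0 0.5 0 0 0 5"
}}

```text
clock: 10.85
ee_pos: [0.5918, -0.2039, 0.1477]
eef_rot: [0.902, 0.431, 0.0, -0.0]
wrist_force: [-0.1, 0.7, -1.1]
gripper_width: 0.15
```

```bash
python3 plan.py
```

```text
t10.85 p [ 591.8 -203.9  147.7] yaw51.0 tilt [0.01 0.01] F [-0.1  0.7 -1.1] M [ 0.155 -0.06  -0.007] w0.150 q7 -0.57
```

Request:
{"fn": "send_rows", "kwargs": {
  "commands": "0 0 0.4 0 0 0 5; 0 0 0.4 0 0 0 5; 0 0 0.4 0 0 0 5; 0 0 0.4 0 0 0 5; 0 0 0.4 0 0 0 5; 0 0 0.4 0 0 0 5; 0 0 0 0 0 0 5; 0 0 0 0 0 0 5"
}}

```text
clock: 11.65
ee_pos: [0.5918, -0.2039, 0.1453]
eef_rot: [0.902, 0.431, 0.0, -0.0]
wrist_force: [1.3, 2.1, -0.4]
gripper_width: 0.152
```

```bash
python3 plan.py
```

```text
t11.65 p [ 591.8 -203.9  145.3] yaw51.0 tilt [0.01 0.01] F [ 1.3  2.1 -0.4] M [ 0.52  -0.24   0.017] w0.152 q7 -0.57
```

Request:
{"fn": "send_rows", "kwargs": {
  "commands": "0.4 -0.1 0 0 0 0 5; 0.4 -0.1 0 0 0 0 5; 0 0 0 0 0 0 5; 0 0 0.3 0 0 0 5; 0 0 0.3 0 0 0 5; 0 0 0.3 0 0 0 5; 0 0 0.3 0 0 0 5; 0 0 0.3 0 0 0 5"
}}

```text
clock: 12.45
ee_pos: [0.5919, -0.2035, 0.1438]
eef_rot: [0.902, 0.431, -0.0, 0.0]
wrist_force: [1.2, -0.3, -0.4]
gripper_width: 0.15
```

```bash
python3 plan.py
```

```text
t12.45 p [ 591.9 -203.5  143.8] yaw51.0 tilt [-0.01 -0.01] F [ 1.2 -0.3 -0.4] M [0.104 0.07  0.013] w0.150 q7 -0.57
```

Request:
{"fn": "send_rows", "kwargs": {
  "commands": "0 0 0.3 0 0 0 5; 0 0 0.3 0 0 0 5; 0 0 0.3 0 0 0 5; 0 0 0.3 0 0 0 5; 0 0 0.3 0 0 0 5; 0 0 0.3 0 0 0 5; 0 0 0.3 0 0 0 5; 0 0 0.3 0 0 0 5"
}}

```text
clock: 13.25
ee_pos: [0.5923, -0.2035, 0.1429]
eef_rot: [0.902, 0.431, 0.0, 0.0]
wrist_force: [-4.6, 1.1, 14.3]
gripper_width: 0.152
```

```bash
python3 plan.py
```

```text
t13.25 p [ 592.3 -203.5  142.9] yaw51.0 tilt [ 0.03 -0.03] F [-4.6  1.1 14.3] M [0.32  1.262 0.035] w0.152 q7 -0.57
```

Request:
{"fn": "send_rows", "kwargs": {
  "commands": "0 0 -0.7 0 0 0 5; 0 0 -0.4 0 0 0 5; 0 0 0 0 0 0 5; 0 0 -0.1 0 0 -1 5; 0 0 -0.1 0 0 -1 5; 0 0 -0.1 0 0 -1 5; 0 0 -0.1 0 0 -1 5; 0 0 -0.1 0 0 -1 5"
}}

```text
clock: 14.05
ee_pos: [0.5928, -0.2029, 0.1436]
eef_rot: [0.883, 0.47, 0.001, 0.0]
wrist_force: [-0.2, 1.5, 5.3]
gripper_width: 0.151
```

```bash
python3 plan.py
```

```text
t14.05 p [ 592.8 -202.9  143.6] yaw56.1 tilt [0.09 0.02] F [-0.2  1.5  5.3] M [ 0.453  0.119 -0.093] w0.151 q7 -0.50
```

Request:
{"fn": "send_rows", "kwargs": {
  "commands": "0 0 -0.35 0 0 -3 5; 0 0 -0.32 0 0 -3 5; 0 0 -0.32 0 0 -3 5; 0 0 -0.32 0 0 -3 5; 0 0 -0.32 0 0 -3 5; 0 0 -0.32 0 0 -3 5; 0 0 -0.32 0 0 -3 5; 0 0 -0.32 0 0 -3 5"
}}

```text
clock: 14.85
ee_pos: [0.5924, -0.2027, 0.146]
eef_rot: [0.765, 0.644, 0.0, -0.0]
wrist_force: [-0.8, 1.7, 5.0]
gripper_width: 0.152
```

```bash
python3 plan.py
```

```text
t14.85 p [ 592.4 -202.7  146. ] yaw80.2 tilt [0.04 0.04] F [-0.8  1.7  5. ] M [ 0.462  0.295 -0.135] w0.152 q7 -0.14
```

Request:
{"fn": "send_rows", "kwargs": {
  "commands": "0 0 -0.3 0 0 -3 5; 0 0 -0.32 0 0 -3 5; 0 0 -0.32 0 0 -3 5; 0 0 -0.32 0 0 -3 5; 0 0 -0.32 0 0 -3 5; 0 0 -0.3 0 0 -3 5; 0 0 -0.3 0 0 -3 5; 0 0 -0.3 0 0 -3 5"
}}

```text
clock: 15.65
ee_pos: [0.5915, -0.2035, 0.1473]
eef_rot: [0.615, 0.789, -0.0, -0.0]
wrist_force: [-0.1, -0.2, -2.4]
gripper_width: 0.148
```

```bash
python3 plan.py
```

```text
t15.65 p [ 591.5 -203.5  147.3] yaw104.2 tilt [-0.06  0.01] F [-0.1 -0.2 -2.4] M [-0.023 -0.027 -0.028] w0.148 q7 0.22
```

Request:
{"fn": "send_rows", "kwargs": {
  "commands": "0 0 0.4 0 0 0 5; 0 0 0.4 0 0 0 5; 0 0 0.4 0 0 0 5; 0 0 0.4 0 0 0 5; 0 0 0.4 0 0 0 5; 0 0 0.4 0 0 0 5; 0 0 0 0 0 0 5; 0 0 0 0 0 0 5"
}}

```text
clock: 16.45
ee_pos: [0.592, -0.2033, 0.1457]
eef_rot: [0.615, 0.788, -0.0, -0.0]
wrist_force: [0.5, -0.0, -1.2]
gripper_width: 0.148
```

```bash
python3 plan.py
```

```text
t16.45 p [ 592.  -203.3  145.7] yaw104.0 tilt [-0. -0.] F [ 0.5 -0.  -1.2] M [ 0.022  0.035 -0.026] w0.148 q7 0.22
```

Request:
{"fn": "send_rows", "kwargs": {
  "commands": "0 0 0.4 0 0 0 5; 0 0 0.4 0 0 0 5; 0 0 0.4 0 0 0 5; 0 0 0.4 0 0 0 5; 0 0 0.4 0 0 0 5; 0 0 0.4 0 0 0 5; 0 0 0.4 0 0 0 5; 0 0 0.4 0 0 0 5"
}}

```text
clock: 17.25
ee_pos: [0.592, -0.2032, 0.1424]
eef_rot: [0.615, 0.788, 0.0, -0.0]
wrist_force: [-1.5, 1.2, -0.6]
gripper_width: 0.15
```

```bash
python3 plan.py
```

```text
t17.25 p [ 592.  -203.2  142.4] yaw104.0 tilt [-0.01  0.01] F [-1.5  1.2 -0.6] M [0.344 0.186 0.02 ] w0.150 q7 0.22
```

Request:
{"fn": "send_rows", "kwargs": {
  "commands": "0.2 -0.2 0.4 0 0 0 5; 0.2 0 0.4 0 0 0 5; 0 0 0.4 0 0 0 5; 0 0 0.4 0 0 0 5; 0 0 0.4 0 0 0 5; 0 0 0.4 0 0 0 5; 0 0 0.4 0 0 0 5; 0 0 0.4 0 0 0 5"
}}

```text
clock: 18.05
ee_pos: [0.5916, -0.2033, 0.1392]
eef_rot: [0.616, 0.788, -0.0, 0.0]
wrist_force: [0.5, 0.1, -2.5]
gripper_width: 0.151
```

```bash
python3 plan.py
```

```text
t18.05 p [ 591.6 -203.3  139.2] yaw104.0 tilt [-0.01 -0.02] F [ 0.5  0.1 -2.5] M [-0.05  -0.048 -0.   ] w0.151 q7 0.22
```

Request:
{"fn": "send_rows", "kwargs": {
  "commands": "0 0 0.4 0 0 0 5; 0 0 0.4 0 0 0 5; 0 0 0.4 0 0 0 5; 0 0 0.4 0 0 0 5; 0 0 0.4 0 0 0 5; 0 0 0.3 0 0 0 5; 0 0 0.3 0 0 0 5; 0 0 0 0 0 0 5"
}}

```text
clock: 18.85
ee_pos: [0.5917, -0.203, 0.1366]
eef_rot: [0.615, 0.788, -0.0, -0.0]
wrist_force: [-0.0, -0.7, -1.1]
gripper_width: 0.152
```

```bash
python3 plan.py
```

```text
t18.85 p [ 591.7 -203.   136.6] yaw104.0 tilt [-0. -0.] F [-0.  -0.7 -1.1] M [-0.059  0.049  0.022] w0.152 q7 0.21
```

Request:
{"fn": "send_rows", "kwargs": {
  "commands": "0 0 0.4 0 0 0 5; 0 0 0.4 0 0 0 5; 0 0 0.4 0 0 0 5; 0 0 0.4 0 0 0 5; 0 0 0 0 0 0 5; 0 0 0 0 0 0 5; 0 0 0 0 0 0 5; 0 0 0 0 0 0 5"
}}

```text
clock: 19.65
ee_pos: [0.5918, -0.203, 0.1352]
eef_rot: [0.615, 0.788, 0.0, 0.0]
wrist_force: [-0.7, 0.6, 1.7]
gripper_width: 0.153
```

```bash
python3 plan.py; python3 - <<'E'
from station import read_camera
from h import *
im=read_camera("side")[:,:,::-1]
cv2.imwrite("pics/ins2.png",cv2.resize(im[105:175,295:360],None,fx=8,fy=8,interpolation=cv2.INTER_CUBIC))
E
```

```text
t19.65 p [ 591.8 -203.   135.2] yaw104.0 tilt [ 0.01 -0.  ] F [-0.7  0.6  1.7] M [0.056 0.239 0.011] w0.153 q7 0.21
```

View pics/ins2.png

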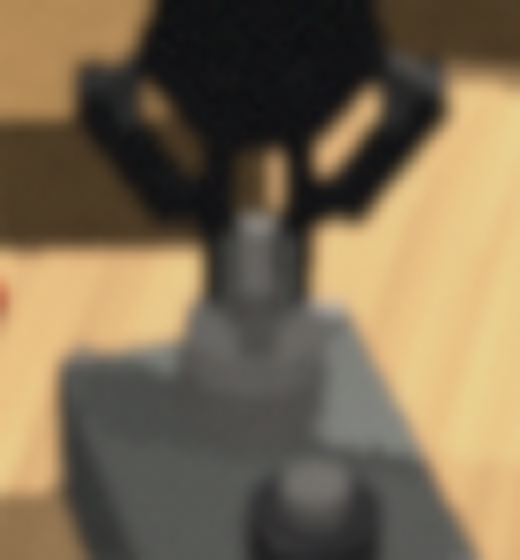

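Request:
{"fn": "send_rows", "kwargs": {
  "commands": "0 0 0 0 0 2 5; 0 0 0 0 0 2 5; 0 0 0 0 0 2 5; 0 0 0 0 0 2 5; 0 0 0 0 0 2 5; 0 0 0 0 0 2 5; 0 0 0 0 0 2 5; 0 0 0 0 0 2 5"
}}

```text
clock: 20.5
ee_pos: [0.5918, -0.2031, 0.1351]
eef_rot: [0.72, 0.694, 0.0, 0.0]
wrist_force: [1.2, -0.9, 1.5]
gripper_width: 0.149
```

```bash
python3 plan.py
```

```text
t20.50 p [ 591.8 -203.1  135.1] yaw87.9 tilt [ 0.01 -0.01] F [ 1.2 -0.9  1.5] M [-0.139 -0.142  0.042] w0.149 q7 -0.03
```

Request:
{"fn": "send_rows", "kwargs": {
  "commands": "0 0 0 0 0 2 5; 0 0 0 0 0 2 5; 0 0 0 0 0 2 5; 0 0 0 0 0 2 5; 0 0 0 0 0 2 5; 0 0 0 0 0 2 5; 0 0 0 0 0 2 5; 0 0 0 0 0 2 5"
}}

```text
clock: 21.3
ee_pos: [0.5917, -0.203, 0.135]
eef_rot: [0.81, 0.587, -0.0, -0.0]
wrist_force: [0.8, -0.1, 0.7]
gripper_width: 0.152
```

```bash
python3 plan.py
```

```text
t21.30 p [ 591.7 -203.   135. ] yaw71.9 tilt [-0.01  0.  ] F [ 0.8 -0.1  0.7] M [-0.1   -0.164  0.007] w0.152 q7 -0.27
```

Request:
{"fn": "send_rows", "kwargs": {
  "commands": "0 0 0.1 0 0 2 5; 0 0 0.1 0 0 2 5; 0 0 0.1 0 0 2 5; 0 0 0.1 0 0 2 5; 0 0 0.1 0 0 2 5; 0 0 0.1 0 0 2 5; 0 0 0.1 0 0 2 5; 0 0 0.1 0 0 2 5"
}}

```text
clock: 22.1
ee_pos: [0.5921, -0.2027, 0.134]
eef_rot: [0.883, 0.469, 0.0, 0.0]
wrist_force: [5.6, 0.5, -6.9]
gripper_width: 0.146
```

```bash
python3 plan.py
```

```text
t22.10 p [ 592.1 -202.7  134. ] yaw55.9 tilt [0.04 0.02] F [ 5.6  0.5 -6.9] M [ 0.101 -1.319  0.304] w0.146 q7 -0.50
```

Request:
{"fn": "send_rows", "kwargs": {
  "commands": "0 0 0.3 0 0 0 5; 0 0 0.3 0 0 0 5; 0 0 0.3 0 0 0 5; 0 0 0 0 0 0 5; 0 0 0 0 0 0 5; 0 0 0 0 0 0 5; 0 0 0 0 0 0 5; 0 0 0 0 0 0 5"
}}

```text
clock: 22.9
ee_pos: [0.5921, -0.2027, 0.1337]
eef_rot: [0.883, 0.47, 0.0, 0.0]
wrist_force: [4.1, 2.2, -0.4]
gripper_width: 0.152
```

```bash
python3 plan.py
```

```text
t22.90 p [ 592.1 -202.7  133.7] yaw56.0 tilt [0.04 0.02] F [ 4.1  2.2 -0.4] M [ 0.659 -1.104  0.054] w0.152 q7 -0.50
```

Request:
{"fn": "send_rows", "kwargs": {
  "commands": "0.2 0.1 0.1 0 0 0 5; 0.2 0.1 0.1 0 0 0 5; 0 0 0.17 0 0 1.5 5; 0 0 0.17 0 0 1.5 5; 0 0 0.17 0 0 1.5 5; 0 0 0.17 0 0 1.5 5; 0 0 0.17 0 0 1.5 5; 0 0 0 0 0 0 5"
}}

```text
clock: 23.7
ee_pos: [0.5919, -0.2032, 0.1324]
eef_rot: [0.912, 0.41, -0.0, 0.0]
wrist_force: [0.9, 1.0, 5.4]
gripper_width: 0.149
```

```bash
python3 plan.py
```

```text
t23.70 p [ 591.9 -203.2  132.4] yaw48.5 tilt [-0.03 -0.04] F [0.9 1.  5.4] M [ 0.122 -0.138  0.012] w0.149 q7 -0.61
```

Request:
{"fn": "send_rows", "kwargs": {
  "commands": "0 0 0.08 0 0 1 5; 0 0 0.08 0 0 1 5; 0 0 0.08 0 0 1 5; 0 0 0.08 0 0 1 5; 0 0 0.08 0 0 1 5; 0 0 0.08 0 0 1 5; 0 0 0 0 0 0 5; 0 0 0 0 0 0 5"
}}

```text
clock: 24.5
ee_pos: [0.5921, -0.2033, 0.1322]
eef_rot: [0.932, 0.362, -0.0, 0.0]
wrist_force: [0.4, -0.3, 7.0]
gripper_width: 0.15
```

```bash
python3 plan.py
```

```text
t24.50 p [ 592.1 -203.3  132.2] yaw42.5 tilt [-0.   -0.04] F [ 0.4 -0.3  7. ] M [0.106 0.066 0.138] w0.150 q7 -0.70
```

Request:
{"fn": "send_rows", "kwargs": {
  "commands": "0 0 -0.2 0 0 0 5; 0 0 -0.2 0 0 0 5; 0 0 -0.2 0 0 0 5; 0 0 -0.1 0 0 0 5; 0 0 0 0 0 0 5; 0 0 0 0 0 0 5; 0 0 0 0 0 0 5; 0 0 0 0 0 0 5"
}}

```text
clock: 25.3
ee_pos: [0.5919, -0.2032, 0.1323]
eef_rot: [0.932, 0.363, -0.0, 0.0]
wrist_force: [2.9, -2.4, -0.9]
gripper_width: 0.152
```

```bash
python3 plan.py; python3 - <<'E'
from station import read_camera
from h import *
im=read_camera("side")[:,:,::-1]
cv2.imwrite("pics/home1.png",cv2.resize(im[115:165,300:355],None,fx=12,fy=12,interpolation=cv2.INTER_CUBIC))
E
```

```text
t25.30 p [ 591.9 -203.2  132.3] yaw42.5 tilt [-0.01 -0.02] F [ 2.9 -2.4 -0.9] M [-0.599 -0.608  0.108] w0.152 q7 -0.70
```

View pics/home1.png

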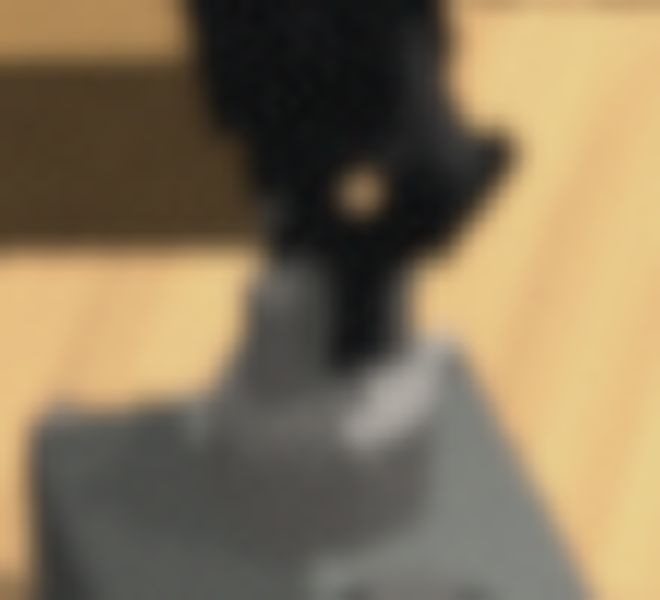

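Request:
{"fn": "send_rows", "kwargs": {
  "commands": "0 0 0 0 0 0.5 5; 0 0 0 0 0 0.5 5; 0 0 0 0 0 0 5; 0 0 0 0 0 0 5; 0 0 0 0 0 0 5; 0 0 0 0 0 0 5; 0 0 0 0 0 0 5; 0 0 0 0 0 0 5"
}}

```text
clock: 26.15
ee_pos: [0.592, -0.203, 0.1323]
eef_rot: [0.935, 0.355, -0.0, 0.0]
wrist_force: [3.2, -3.9, -3.7]
gripper_width: 0.149
```

```bash
python3 plan.py
```

```text
t26.15 p [ 592.  -203.   132.3] yaw41.5 tilt [-0.01 -0.01] F [ 3.2 -3.9 -3.7] M [-0.881 -0.797  0.199] w0.149 q7 -0.72
```

Request:
{"fn": "send_rows", "kwargs": {
  "commands": "0 0 0 0 0 0 16; 0 0 0 0 0 0 20; 0 0 0 0 0 0 26; 0 0 0 0 0 0 32; 0 0 0 0 0 0 40; 0 0 0 0 0 0 45; 0 0 0 0 0 0 45; 0 0 0 0 0 0 45"
}}

```text
clock: 26.95
ee_pos: [0.5921, -0.2028, 0.1325]
eef_rot: [0.935, 0.355, -0.0, -0.0]
wrist_force: [0.3, 0.9, 0.2]
gripper_width: 0.526
```

Request:
{"fn": "send_rows", "kwargs": {
  "commands": "0 0 -2 0 0 0 45; 0 0 -5 0 0 0 45; 0 0 -12 0 0 0 45; 0 0 -20 0 0 0 45; 0 0 -30 0 0 0 45; 0 0 -30 0 0 0 45; 0 0 -30 0 0 0 45; 0 0 -10 0 0 0 45"
}}

```text
clock: 27.75
ee_pos: [0.5939, -0.2032, 0.2762]
eef_rot: [0.935, 0.355, 0.003, 0.002]
wrist_force: [-0.2, 0.1, 0.7]
gripper_width: 0.524
```

```bash
python3 plan.py 430 -150 300 42 8
```

```text
t27.75 p [ 593.9 -203.2  276.2] yaw41.5 tilt [ 0.36 -0.1 ] F [-0.2  0.1  0.7] M [-0.035 -0.033 -0.008] w0.524 q7 -0.68
-10.9 -18.6 -3.0 0 0 -0.06; -10.9 -18.6 -3.0 0 0 -0.06; -10.9 -18.6 -3.0 0 0 -0.06; -10.9 -18.6 -3.0 0 0 -0.06; -10.8 -18.6 -3.0 0 0 -0.06; -10.8 -18.6 -3.0 0 0 -0.06; -10.8 -18.6 -3.0 0 0 -0.06; -10.8 -18.6 -3.0 0 0 -0.06
```

Request:
{"fn": "send_rows", "kwargs": {
  "commands": "-10 -18 -3 0 0 0 45; -15 -25 -3 0 0 0 45; -15 -25 -3 0 0 0 45; -15 -25 -3 0 0 0 45; -15 -25 -3 0 0 0 45; -10 -18 -3 0 0 0 45; -6 -10 -3 0 0 0 45; 0 0 0 0 0 0 45"
}}

```text
clock: 28.55
ee_pos: [0.4302, -0.1504, 0.2931]
eef_rot: [0.935, 0.355, 0.0, 0.0]
wrist_force: [0.4, -0.8, 0.7]
gripper_width: 0.526
```

```bash
python3 - <<'E'
from station import read_camera
from h import *
out=[]
for n,x,y in(("side",295,110),("top",360,160)):
    im=read_camera(n)[:,:,::-1];cv2.imwrite(f"pics/end_{n}.png",im);out.append(cv2.resize(im[y:y+65,x:x+65],None,fx=6,fy=6,interpolation=cv2.INTER_CUBIC))
cv2.imwrite("pics/end.png",np.hstack(out))
E
```

```text
(no output)
```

View pics/end.png

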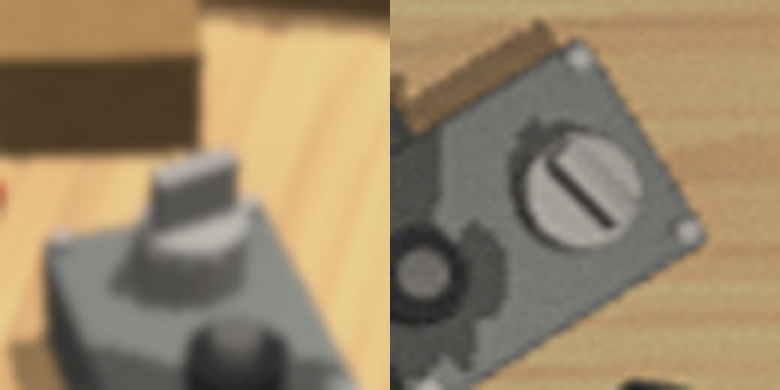

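View pics/end_side.png

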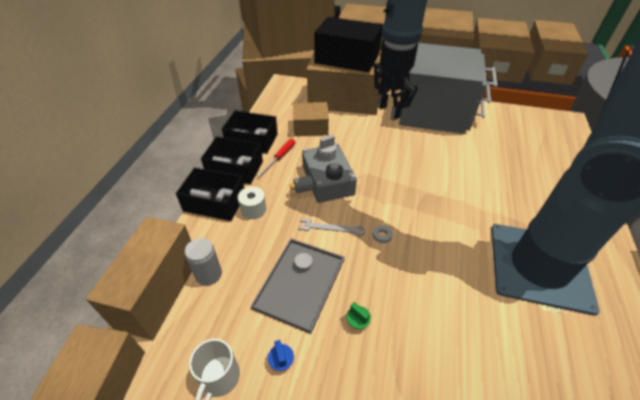

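```bash
python3 - <<'E'
from h import *
a=np.radians(41.5);ux=np.array([np.cos(a),np.sin(a),0]);uy=np.array([-np.sin(a),np.cos(a),0])
im=cv2.imread("pics/end_side.png");x,y,w,h=308,128,36,40;k=15
c=cv2.resize(im[y:y+h,x:x+w],None,fx=k,fy=k,interpolation=cv2.INTER_CUBIC)
for dz,col in((0,(0,255,0)),(.004,(0,0,255))):
    P=np.array([.5918,-.2035,.1+dz])
    f=lambda p:tuple(int(v) for v in ((proj("side",p)+[.1,.9]-[x,y]+.5)*k))
    q=[f(P+[0,0,.037]+s*.022*ux+t*.007*uy) for s,t in((1,1),(1,-1),(-1,-1),(-1,1))]
    cv2.polylines(c,[np.array(q)],True,col,1)
    cv2.polylines(c,[np.array([f(P+[0,0,.005]+.027*np.array([np.cos(b),np.sin(b),0])) for b in np.linspace(0,6.28,60)])],True,col,1)
cv2.imwrite("pics/chk.png",c)
E
```

```text
(no output)
```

View pics/chk.png

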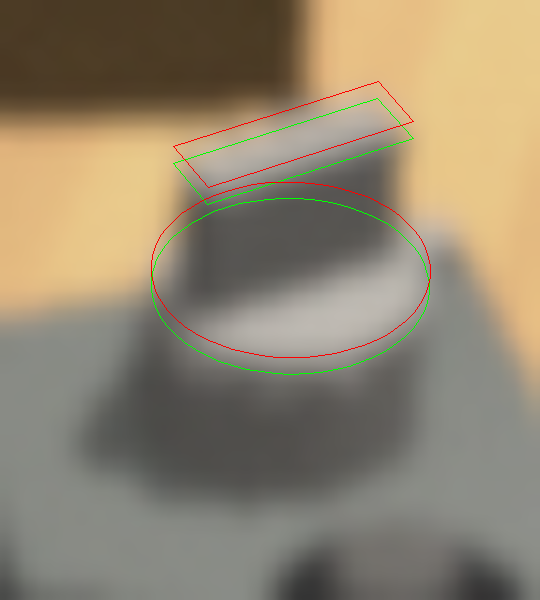

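```bash
python3 - <<'E'
from h import *
for f in("side0","end_side"):
    g=cv2.cvtColor(cv2.imread(f"pics/{f}.png"),cv2.COLOR_BGR2GRAY).astype(float)
    print(f,[(v,int(g[v,325:331].mean())) for v in range(138,166)])
for z,r in((.105,.027),(.109,.027),(.1,.028),(.1,.027),(.07,.028)):
    b=np.linspace(0,6.28,200);print(z,r,max(proj("side",(.5918+r*np.cos(t),-.2035+r*np.sin(t),z))[1] for t in b))
E
```

```text
side0 [(138, 192), (139, 191), (140, 191), (141, 189), (142, 179), (143, 156), (144, 126), (145, 114), (146, 116), (147, 111), (148, 100), (149, 94), (150, 107), (151, 138), (152, 157), (153, 145), (154, 112), (155, 87), (156, 80), (157, 80), (158, 81), (159, 83), (160, 93), (161, 112), (162, 128), (163, 132), (164, 126), (165, 115)]
end_side [(138, 154), (139, 126), (140, 99), (141, 88), (142, 85), (143, 85), (144, 85), (145, 92), (146, 113), (147, 143), (148, 169), (149, 181), (150, 179), (151, 161), (152, 131), (153, 105), (154, 92), (155, 85), (156, 81), (157, 82), (158, 82), (159, 85), (160, 95), (161, 114), (162, 129), (163, 129), (164, 117), (165, 100)]
0.105 0.027 151.53703221397072
0.109 0.027 150.44374219882693
0.1 0.028 153.1197928409498
0.1 0.027 152.89524531379465
0.07 0.028 161.078586506931
```

```bash
python3 -c "
from station import arm
print(arm.job_done())"
```

```text
the job is handed in; nothing more can be done
None
```

The filler plug is screwed home in the pump port and released, and the job is handed in at about 29 s on the robot's clock. No verdict was reported.

**What I did:**
- I pinched the grey winged plug in the tray and set it upright on the port. It rested with its seat about 11 mm above the rim.
- I turned it about 53° counterclockwise under roughly 7 N, until the contact force vanished at the thread-start drop.
- I lowered it until the check disc pushed back with about 3 N, at roughly 3 to 4 mm above the rim.
- I then drove it about 62° clockwise until the torque rose to 0.2 N m, let go and backed away.

**Last checks:**
- **Seating:** The tool height puts the seat about 0.2 mm above the rim, and it stayed there when I took the downward push off. In the side view after release, the flange edge is within about 1 mm of flush, which is the limit of that check. An overlay of the predicted outline was inconclusive, falling anywhere from 0 to about 4 mm above the rim.
- **Surroundings:** The final pictures show no visible change to anything else on the bench, and the gripper is clear of everything.

**Forces that went above gentle:**
- Pressing reached about 14 N for a moment when the plug first met the ramps, and I eased it off.
- The turning torque read 0.30 N m once during threading, because the arm was not following the plug down fast enough. It fell to 0.05 N m as soon as I corrected the height.

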